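# Set the colorimeter to green and zero it

### The arm

A 6-joint arm with a two-finger parallel gripper is mounted at the origin on the work surface. World frame = base frame: x ahead of the robot, y to its left, z up, the work surface at z = 0. Lengths are in mm, angles in rad, forces in N, time in s.
With the tool pointing down it reaches from about 375 to 975 mm from the base axis. Payload 3.8 kg.
Tool frame: the origin (TCP) lies at the very end of the fingers, on their centre line; the grasp point (between the pads) lies 19 mm behind it; z points along the fingers, y is the direction in which the jaws open and shut (so a half turn about z gives the same grasp; the last joint's range is limited). The gripper opens to 85 mm and grips with 20 to 120 N. Pads are 22 mm wide; open, the fingers measure 114 mm over their backs; the gripper's body (76 mm by 85 mm) begins 54 mm behind the grasp point. The pads swing forward as they close: fully open they stand 13 mm farther back than shut.
Start: joints at [-1.298, 0.264, 1.604, -0, 1.274, -0.037], TCP at [205.78, -642.863, 231.28] pointing down, gripper open.
Joint ranges: [-2.63, 2.63], [-0.94, 2.18], [0.31, 2.57], [-1.31, 4.45], [0, 2.66], [-2.55, 2.55]. Speed limits (rad/s): [2.57, 2.57, 3.14, 3.14, 3.14, 3.14].

### API

Orientations are given as a unit quaternion [x, y, z, w].
In Python, from station import arm, effector, solver, vision, order gives the robot as it stands. Calls block until the motion is done:
- arm.movep(position, orientation): joint-space move of the TCP to a pose.
- arm.line_to(position, max_speed=150, rotation=None): straight line of the TCP; rotation=None keeps the orientation; max_speed is the mean speed in mm/s.
- arm.move_joints(angles): joint-space move.
- effector.gripper_open() and effector.close_gripper(f_grip=None): open the fingers fully, or close them until they stop; f_grip is the grip in N (None keeps the last).
- arm.dwell(seconds).
- solver.ik(position, orientation): joint angles nearest the present ones, or None.
- arm.get_state(): the state.
- vision.camera(name): name is "scene" or "top" or "wrist"; returns the picture (480x640x3 uint8, red, green, blue); there is no depth.
- vision.camera_params(name): a dict with "intrinsics" (3x3 intrinsics, pixels), "R" (3x3) and "t" (3): a world point X has camera coordinates R X + t; the wrist camera has in their place "mount" (4x4, takes a point from camera to tool coordinates, whose origin is the TCP and whose axes are the flange's). Camera axes: x right, y down, z forward; pixel columns grow to the right and rows downward; lengths in mm; the calibration is good to about 2 mm. A picture is of the moment at which its call begins: read the wrist's pose just before it. camera_params takes no time and is no camera call.
A pose or a line that the arm cannot do raises arm.Unreachable and nothing moves.
- order.hand_in(): hands the job in, once; it reports no verdict.
The state is a dict: "time_s": time; "joints": joint angles; "joint_vel": joint speeds; "joint_torque": joint torques, N m; "position": TCP position; "tool_rot": TCP orientation; "ft_force": force on the tool from outside, world axes, zero at the start; "torque": the same for the moment, N m; "grip_width": finger opening in mm.
Only numpy, scipy, OpenCV 4.12 (cv2) and the standard library are available. Lean on these libraries where they do the work, as an engineer would, in place of code of your own. Each camera call takes 0.05 s, during which the arm holds its last target.

### The job

The colorimeter is being readied for a haemoglobin reading. Without gripping or lifting anything, gently push the finger tab of its filter dial round until it clicks in at the green mark, then press the blue zero key fully down and let it go. Leave the red power key, the black light cap on the sample well and everything else on the bench alone.

Things in the scene. Friction and masses are not known exactly. Their poses are not given: they have to be found in the camera images.
- meter: Filter colorimeter: case 200 (x) by 280 mm (y), flat top panel 95 mm above the table; it stands firm on its feet and does not move. Origin: centre of underside; x to its back (away from the robot), y to its left. On the panel, mm from the origin: filter dial (15, 48), sample well with cap (54, -83), zero key (-66, -56), red power key (-66, -106), flat display (-12, -80).
- dial (a joint): Dial angle (rad) about the vertical through dial_axis: 0 = tab at green, growing anticlockwise from above. Turns endlessly both ways, with six sprung stops: 0 green, 1.047 yellow, 2.094 orange, 3.142 red, 4.189 violet, 5.236 blue, 6.283 green again. Let go, it springs to the nearest stop (crests half-way between). About 5 N at the tab moves it. Starts at any stop but green.
- dial_axis (a point): Point on the dial's axis, on the top panel (z = 95 mm). The dial is a black disc of radius 38 mm whose top is 8.5 mm above the panel, with a boss of radius 12 mm, 3 mm higher, at its centre. Round coloured marks, 17 mm across, lie flat on the panel 68 mm from the axis.
- tab_end (a point): Point in the finger tab, 52 mm from the dial's axis, 16.5 mm above the panel. The tab is a white upright fin with a black line on top that stands on the dial and points outward: 8 mm thick, 22 to 58 mm from the axis, 5.5 to 27.5 mm above the panel.
- green_mark (a point): Point on the panel 52 mm from the dial's axis towards the green mark (the green dot is 16 mm farther out): tab_end is straight above it when green is selected. In the meter's frame the green mark lies 150 degrees anticlockwise from +x seen from above, at the front left of the dial.
- zero (a joint): Travel of the blue zero key (m): 0 = up, 0.005 = fully down, which takes 5 N; it springs back.
- zero_top (a point): Centre of the top face of the blue zero key at the front right of the top panel: a round key 22 mm across, its top 21 mm above the panel when up, standing 9 mm out of a black round housing 38 mm across. It moves with the key, which is pressed straight down.
- power (a joint): Travel of the red power key (m), 0 = up, 0.005 = fully down. Same shape as the zero key, 50 mm to its right. Not to be pressed.
- cap: Black light cap standing loose over the sample well at the back right of the top panel: 38 mm across, 46 mm tall, on a rim 3 mm above the panel. Origin: centre of its underside. Stays where it is.
- well (a point): Centre of the sample well's rim, on which the cap stands, 3 mm above the panel.
- rack: White cuvette rack with cuvettes, 70 x 150 mm, 60 mm tall, origin under its centre; bystander.
- bottle_red: White reagent jar with a red cap, 64 mm across, 135 mm tall, origin under its centre; bystander.
- bottle_blue: White reagent bottle with a blue cap, 54 mm across, 150 mm tall, origin under its centre; bystander.
- slide_box: Blue slide box, 100 x 180 mm, 35 mm tall, origin under its centre; bystander.
- pipette: Pipette lying on the table, 255 mm long, 25 mm tall, origin under its body, long axis along its x; bystander.
- timer: Small white timer lying flat, 55 x 65 mm, 22 mm tall, origin under its centre; bystander.
- roller (a joint): Travel (m) of the sprung click roller inside the meter's case, under the dial: about 0 in a stop, 0.008 on a crest between two stops. Hidden and out of reach; for information only.
Things that resemble listed ones, but are neither listed nor needed, are in the scene too. There is more than one size of the cap; the job needs the smallest.

How it is judged:
By the outcome, as a careful person would: the job done as asked, in the order asked, and still so for the second after the job is handed in, with the robot touching nothing.
It also fails if it takes over 54 s, if anything falls off the work surface, if the arm or the gripper's body presses on something with over 40 N, if the wrist force passes 120 N, or if a joint passes its speed limit or range.

## Working session

There is one attempt and no reset: what is moved stays moved. The work goes in short steps, each a Python script; the robot and the scene stay as the last script left them, time stands still between calls to the robot, and variables do not carry over. Pictures are saved under pics/ and viewed, and the job is handed in when it is done.

```bash
mkdir -p pics; ls; python3 - <<'E'
from station import arm,vision
import cv2
s=arm.get_state();print(s)
for n in("scene","top"):
    cv2.imwrite(f"pics/{n}0.png",vision.camera(n)[:,:,::-1]);print(n,vision.camera_params(n))
print(vision.camera_params("wrist"))
E
```

```text
pics
{'time_s': 0.0, 'joints': array([-1.29790640e+00,  2.64737326e-01,  1.60535779e+00,  7.87596500e-06,
        1.27367921e+00, -3.68838798e-02]), 'joint_vel': array([-1.36647183e-05, -3.51438942e-04,  4.78576902e-04, -5.64993520e-04,
       -4.03780602e-05,  1.76734152e-04]), 'joint_torque': array([-1.80422026e-03, -5.15113950e+01, -3.67313719e+01, -3.48025269e-04,
        1.29030572e-02, -2.86039796e-05]), 'position': array([ 205.58746672, -642.17926172,  229.98142529]), 'tool_rot': array([ 9.88028575e-01,  1.54267125e-01, -1.24685575e-04, -1.08369448e-03]), 'ft_force': array([-0.1589778 ,  0.55173417, -0.42650134]), 'torque': array([-0.03655384, -0.03727392, -0.02641751]), 'grip_width': 85.23977692026332}
scene {'intrinsics': array([[484.65933365,   0.        , 319.21743142],
       [  0.        , 484.65933365, 236.90911369],
       [  0.        ,   0.        ,   1.        ]]), 'R': array([[ 0.86972503,  0.49343983,  0.00977206],
       [ 0.31335294, -0.53679452, -0.78336555],
       [-0.38129817,  0.68437473, -0.62148446]]), 't': array([-480.59141058, -107.30339459, 1321.286142
[... 210 characters left out ...]
9991034, -0.00770847],
       [-0.99852114,  0.01134439, -0.05316808],
       [ 0.05325076,  0.00711489, -0.99855582]]), 't': array([  10.86320252,  530.79249339, 1479.29561447])}
{'intrinsics': array([[422.44692732,   0.        , 317.53780141],
       [  0.        , 422.44692732, 239.73506735],
       [  0.        ,   0.        ,   1.        ]]), 'mount': array([[ 1.60762007e-04, -9.56315355e-01, -2.92336992e-01,
         7.31362833e+01],
       [ 9.99999969e-01,  2.09827871e-04, -1.36484995e-04,
         5.30232095e-01],
       [ 1.91863145e-04, -2.92336961e-01,  9.56315358e-01,
        -1.42699599e+02],
       [ 0.00000000e+00,  0.00000000e+00,  0.00000000e+00,
         1.00000000e+00]])}
```

View pics/top0.png

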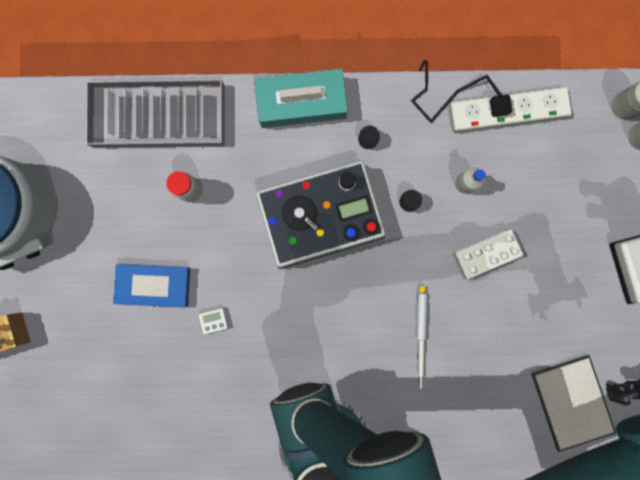

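View pics/scene0.png

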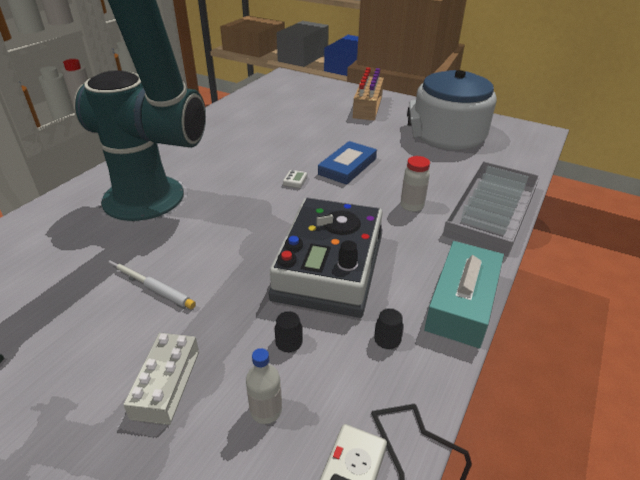

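The top view shows the meter at about (321,214). The tab points to about (318,229), at the yellow mark (320,233); green is at (292,240). The things I could mix up:
- **Keys:** the blue zero key (351,232) and the red power key (371,227).
- **Blue and red lookalikes:** the blue mark (272,221), red mark (306,185) and bottle caps (479,175) and (179,183).
- **Black caps:** the cap on the well (347,181) and two loose spare caps (369,137) and (410,200), which stay untouched.

Next I fit the meter's pose.

```bash
cat > h.py <<'E'
import numpy as np,cv2
from scipy.optimize import least_squares
from scipy.spatial.transform import Rotation as R
names=["green","yellow","orange","red","violet","blue"]
P={n:(15+68*np.cos(np.radians(150+60*i)),48+68*np.sin(np.radians(150+60*i)),95) for i,n in enumerate(names)}
P["zero"]=(-66,-56,116);P["power"]=(-66,-106,116);P["axis"]=(15,48,106.5)
def m2w(q,p):
    c,s=np.cos(q[2]),np.sin(q[2]);p=np.atleast_2d(p).astype(float)
    return np.c_[q[0]+c*p[:,0]-s*p[:,1],q[1]+s*p[:,0]+c*p[:,1],p[:,2]]
def proj(K,Rm,t,X):
    c=X@Rm.T+t;return (c[:,:2]/c[:,2:])@np.diag([K[0,0],K[1,1]])+K[:2,2]
def wristcam(s,cp):
    T=np.eye(4);T[:3,:3]=R.from_quat(s["tool_rot"]).as_matrix();T[:3,3]=s["position"]
    W=np.linalg.inv(T@cp["mount"]);return cp["intrinsics"],W[:3,:3],W[:3,3]
def fit(obs,cam,q0):
    k=list(obs);p=np.array([P[n] for n in k]);o=np.array([obs[n] for n in k],float)
    r=least_squares(lambda q:(proj(*cam,m2w(q*[1,1,.001],p))-o).ravel(),np.array(q0)*[1,1,1000],loss="soft_l1")
    return r.x*[1,1,.001],dict(zip(k,np.round(proj(*cam,m2w(r.x*[1,1,.001],p))-o,1).tolist()))
def refine(im,guess,rad=9):
    """saturated-blob centroid near each guess"""
    h=cv2.cvtColor(im,cv2.COLOR_RGB2HSV);w=((h[:,:,1]>130)&(h[:,:,2]>60)).astype(np.uint8)
    n,l,st,ce=cv2.connectedComponentsWithStats(w);out={}
    for k,g in guess.items():
        d=np.hypot(*(ce-g).T);d[0]=1e9;d[st[:,4]<8]=1e9;j=d.argmin()
        if d[j]<rad: out[k]=ce[j]
    return out
E
python3 - <<'E'
from h import *
from station import vision
im=cv2.imread("pics/top0.png")[:,:,::-1].copy()
g=dict(green=(292,240),yellow=(320,233),orange=(326,205),red=(306,185),violet=(278,194),blue=(272,221),zero=(351,232),power=(371,227))
o=refine(im,g);print({k:np.round(v,1) for k,v in o.items()})
cp=vision.camera_params("top");cam=(cp["intrinsics"],cp["R"],cp["t"])
q,r=fit(o,cam,[570,0,.2]);print(q,np.degrees(q[2]),r)
for n in P:print(n,m2w(q,P[n]).round(1))
cv2.imwrite("pics/topc.png",cv2.resize(im[150:280,245:405,::-1],None,fx=5,fy=4.6,interpolation=2))
from station import solver
E
```

```text
{'green': array([292.2, 240. ]), 'yellow': array([319.7, 232.2]), 'orange': array([326.3, 204.5]), 'red': array([305.7, 185.1]), 'violet': array([278.4, 193. ]), 'blue': array([271.8, 220.6]), 'zero': array([350.5, 232.2]), 'power': array([371. , 226.1])}
[5.74592198e+02 5.10227105e+00 2.75850652e-01] 15.805078149434083 {'green': [0.0, 0.1], 'yellow': [-0.1, -0.2], 'orange': [-0.1, 0.0], 'red': [0.0, -0.1], 'violet': [0.1, 0.1], 'blue': [-0.1, -0.0], 'zero': [0.2, -0.1], 'power': [0.0, 0.1]}
green [[510.  72.  95.]]
yellow [[528.5   6.6  95. ]]
orange [[594.5 -10.1  95. ]]
red [[641.9  38.7  95. ]]
violet [[623.4 104.1  95. ]]
blue [[557.4 120.8  95. ]]
zero [[526.3 -66.8 116. ]]
power [[ 540.  -114.9  116. ]]
axis [[576.   55.4 106.5]]
```

View pics/topc.png

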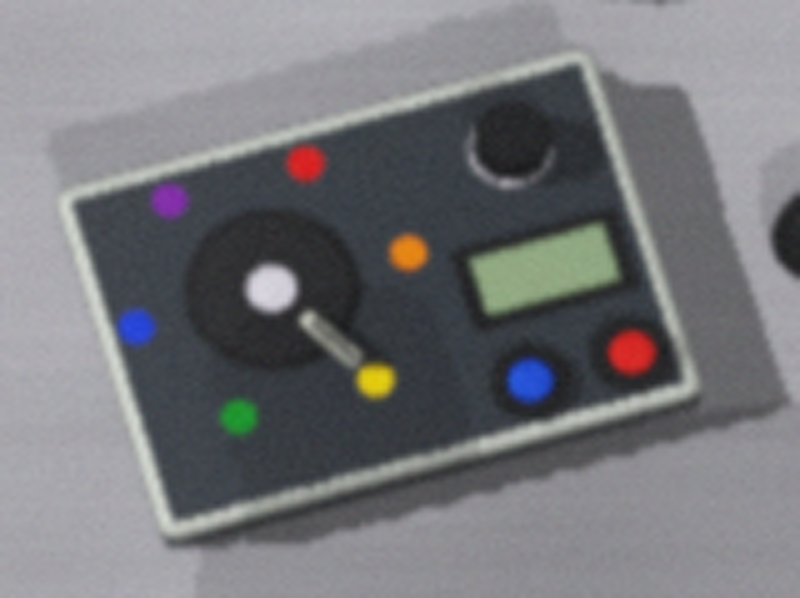

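The top-view fit has residuals of at most 0.2 px, and the sizes and heights agree. In the crop the tab sits at yellow (375,380), next to blue zero (530,380) and red power (632,352). The dial therefore needs a 60° clockwise push. I'll close the fingers and check with the wrist camera.

```bash
cat >> h.py <<'E'
def quat(deg):
    a=np.radians(deg)/2;return [np.cos(a),np.sin(a),0,0]
E
python3 - <<'E'
from h import *
from station import arm,vision,effector,solver
q=[574.6,5.1,.27585]
effector.close_gripper(20)
p=m2w(q,(-20,0,230))[0]
arm.movep(p.tolist(),quat(105.8))
arm.dwell(.2)
s=arm.get_state();print(s["time_s"],s["joints"].round(3),s["position"].round(2),p.round(2),s["grip_width"],s["ft_force"].round(2))
im=vision.camera("wrist");cv2.imwrite("pics/w1.png",im[:,:,::-1])
cam=wristcam(s,vision.camera_params("wrist"))
g={n:proj(*cam,m2w(q,P[n]))[0] for n in P if n!="axis"}
o=refine(im,g,25)
print({k:(np.round(v),np.round(o.get(k,(0,0)))) for k,v in g.items()})
qw,r=fit(o,cam,q);print(qw,r)
E
```

```text
3.6583 [-0.046  0.039  1.863 -0.     1.239 -0.321] [555.42  -0.93 229.94] [ 5.5536e+02 -3.5000e-01  2.3000e+02] 0.06646985041448779 [-0.62  0.92 -0.21]
{'green': (array([281.,  96.]), array([279.,  98.])), 'yellow': (array([284., 203.]), array([282., 205.])), 'orange': (array([370., 252.]), array([369., 253.])), 'red': (array([460., 203.]), array([458., 205.])), 'violet': (array([471.,  96.]), array([469.,  97.])), 'blue': (array([378.,  36.]), array([376.,  38.])), 'zero': (array([251., 313.]), array([251., 311.])), 'power': (array([255., 377.]), array([251., 364.]))}
[5.73485130e+02 4.04658349e+00 2.73388541e-01] {'green': [0.3, -0.7], 'yellow': [0.5, -1.0], 'orange': [-0.5, -0.5], 'red': [-0.4, -0.0], 'violet': [-0.1, 0.2], 'blue': [0.4, -0.1], 'zero': [-1.8, 2.7], 'power': [1.1, 14.0]}
```

View pics/w1.png

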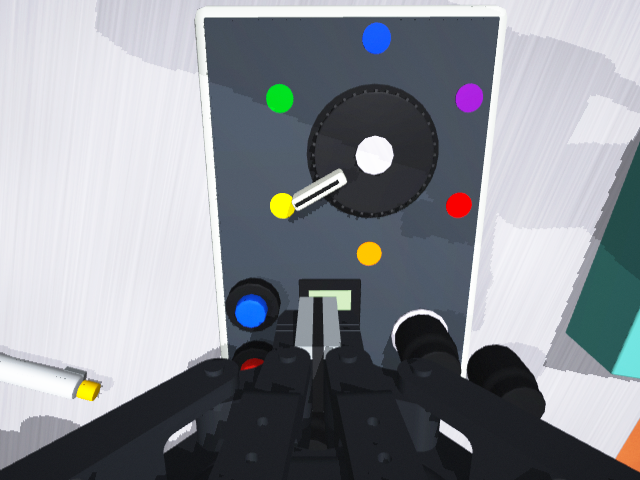

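The wrist view agrees within about 1 mm; the power key is hidden by the fingers, so I left it out. It shows the tab at yellow (320,190) and green at (280,97). I'll use the average of the two fits, go down on the tab's anticlockwise side and push clockwise in small steps.

```bash
cat >> h.py <<'E'
Q=[574.0,4.6,.2748]
AX=m2w(Q,(15,48,0))[0]
PHI0=150+np.degrees(Q[2])
def pose(dial,d,z,r=48):
    a=np.radians(PHI0+dial);u=np.array([np.cos(a),np.sin(a),0]);t=np.array([-u[1],u[0],0])
    return (AX+r*u+d*t+[0,0,z]).tolist(),quat(PHI0+dial-90)
E
python3 - <<'E'
from h import *
from station import arm,vision,effector,solver
p,o=pose(60,25,150);arm.movep(p,o)
p,o=pose(60,25,110.5);arm.line_to(p,120)
s=arm.get_state();f0=s["ft_force"];print(s["time_s"],s["position"].round(1),np.round(p,1),f0.round(2))
for d in(20,17,15):
    p,o=pose(60,d,110.5);arm.line_to(p,40);s=arm.get_state();print(d,(s["ft_force"]-f0).round(2),s["position"].round(1))
for a in(54,48,42):
    p,o=pose(a,15,110.5);arm.line_to(p,40,rotation=o);s=arm.get_state();print(a,(s["ft_force"]-f0).round(2),s["time_s"])
cv2.imwrite("pics/w2.png",vision.camera("wrist")[:,:,::-1])
E
```

```text
4.75 [560.3   3.  111.2] [559.8   3.  110.5] [-0.7   0.74  0.67]
20 [ 0.8  -0.4  -0.97] [556.7   6.7 111.4]
17 [-0.07  0.24 -0.59] [554.    8.8 110.7]
15 [ 1.04 -2.26 -1.05] [552.9   9.9 110.7]
54 [ 2.28 -2.83 -1.4 ] 5.8083
48 [ 1.55 -1.7  -0.23] 6.0917
42 [ 0.99 -2.73 -0.  ] 6.375
```

View pics/w2.png

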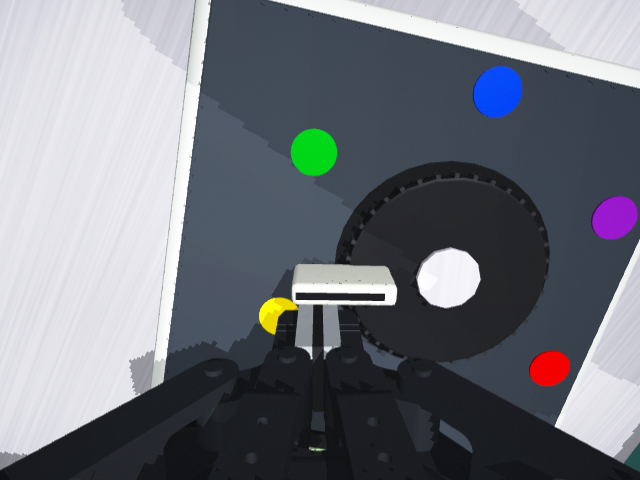

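The fingers are flat against the tab at (343,285), and it has left yellow with a force of about 3 N. I'll carry on over the crest.

```bash
python3 - <<'E'
from h import *
from station import arm,vision
for a in(36,32,28,24,20,15,10,6):
    p,o=pose(a,15,110.5);arm.line_to(p,25,rotation=o);s=arm.get_state();print(a,s["ft_force"].round(2),s["time_s"])
arm.dwell(.3);print(arm.get_state()["ft_force"].round(2))
cv2.imwrite("pics/w3.png",vision.camera("wrist")[:,:,::-1])
E
```

```text
36 [-0.53 -0.16  0.68] 6.7833
32 [-0.05  0.19  0.05] 7.075
28 [ 0.82  0.66 -0.52] 7.3667
24 [ 0.01 -0.34 -0.08] 7.6583
20 [-0.11  0.42 -0.58] 7.95
15 [-0.41  0.07 -1.68] 8.275
10 [0.03 0.41 0.08] 8.6
6 [-0.43 -0.4  -0.27] 8.8917
[ 0.15 -0.23  0.17]
```

View pics/w3.png

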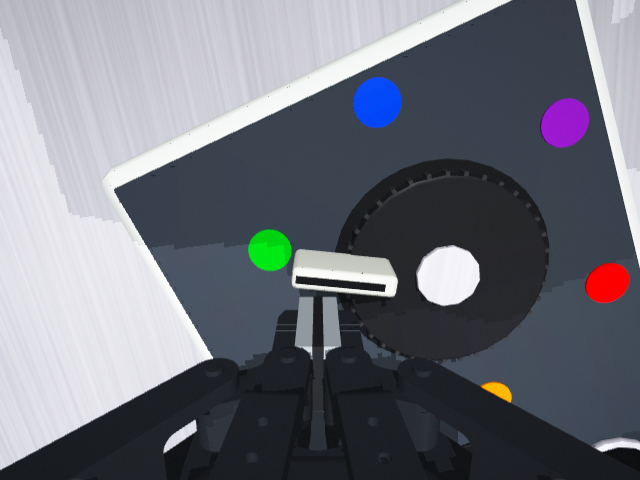

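The tab has clicked forward off the fingers and points at the green dot (270,250), with no contact force. I'll back off, rise and check the dial angle.

```bash
python3 - <<'E'
from h import *
from station import arm,vision
p,o=pose(6,24,110.5);arm.line_to(p,60)
p,o=pose(6,24,200);arm.line_to(p,150)
p=m2w(Q,(-40,0,230))[0];arm.movep(p.tolist(),quat(105.8));arm.dwell(.2)
s=arm.get_state();im=vision.camera("wrist");cv2.imwrite("pics/w4.png",im[:,:,::-1])
cam=wristcam(s,vision.camera_params("wrist"));print(s["time_s"])
for a in(-6,0,6):
    t=np.radians(150+a)
    print(a,proj(*cam,m2w(Q,[(15+r*np.cos(t),48+r*np.sin(t),122.5) for r in(22,58)])).round(1).tolist())
E
```

```text
11.0417
-6 [[386.3, 136.1], [336.0, 97.2]]
0 [[383.9, 139.6], [330.0, 106.7]]
6 [[382.0, 143.2], [325.0, 116.7]]
```

View pics/w4.png

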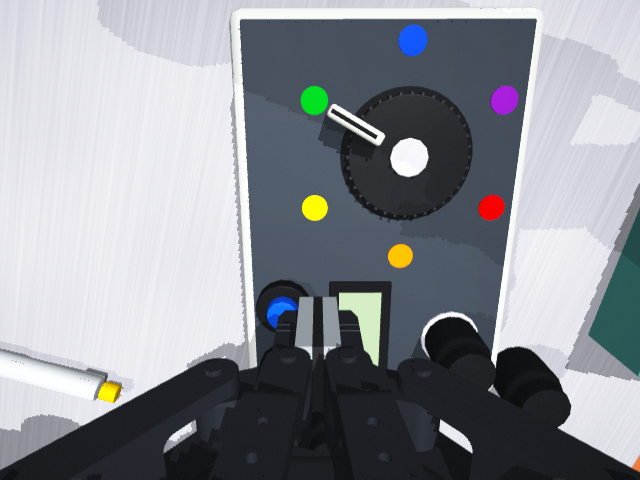

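The black line on the tab, (332,107) to (380,140), matches the prediction for angle 0 to within 1–4 px, so the dial is seated at green. Next is the zero key.

```bash
python3 - <<'E'
from h import *
from station import arm,vision
z=m2w(Q,(-66,-56,0))[0];o=quat(105.8);print(z)
at=lambda h:[z[0],z[1],h]
arm.movep(at(160),o);arm.line_to(at(121),80);arm.dwell(.2)
f0=np.mean([arm.get_state()["ft_force"] for _ in range(5)],0);s=arm.get_state();print(s["position"].round(1),f0.round(2))
cv2.imwrite("pics/w5.png",vision.camera("wrist")[:,:,::-1])
cv2.imwrite("pics/s5.png",cv2.resize(vision.camera("scene")[180:300,250:410,::-1],None,fx=5,fy=5))
h=117
while h>107.5:
    arm.line_to(at(h),15);arm.dwell(.15);s=arm.get_state();f=s["ft_force"]-f0
    print(h,s["position"][2].round(2),f.round(2),s["time_s"])
    if f[2]>14: break
    h-=1 if h>112 else .5
cv2.imwrite("pics/s6.png",cv2.resize(vision.camera("scene")[180:300,250:410,::-1],None,fx=5,fy=5))
E
```

```text
[525.67220281 -67.20824478   0.        ]
[526.2 -67.3 121.6] [-0.21  0.4   0.27]
117 117.01 [ 0.4  -0.35 -0.86] 13.0583
116 116.08 [ 0.8  -0.7   0.06] 13.4583
115 115.19 [ 0.09 -0.43  2.11] 13.8583
114 114.12 [ 0.53 -0.97  2.25] 14.2583
113 113.14 [-0.47 -0.59  2.84] 14.6583
112 112.13 [-0.11 -0.94  4.07] 15.0583
111.5 111.57 [ 0.46 -0.09  3.8 ] 15.4583
111.0 111.08 [ 1.66 -1.12  3.38] 15.8583
110.5 110.99 [ 0.01 -0.72  6.75] 16.2583
110.0 110.94 [-2.22  0.84 10.  ] 16.6583
109.5 110.9 [-2.54  0.34 12.47] 17.0583
109.0 110.84 [-3.28  0.23 15.18] 17.4583
```

View pics/s6.png

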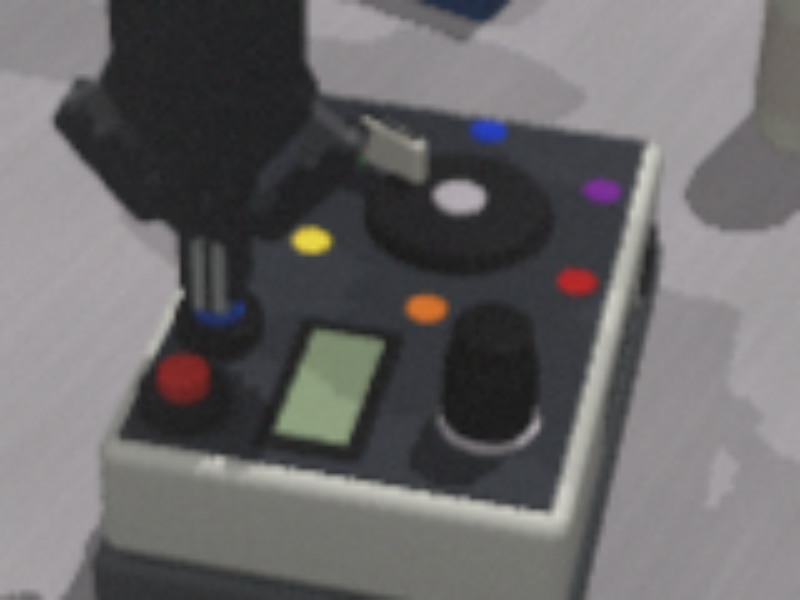

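View pics/s5.png

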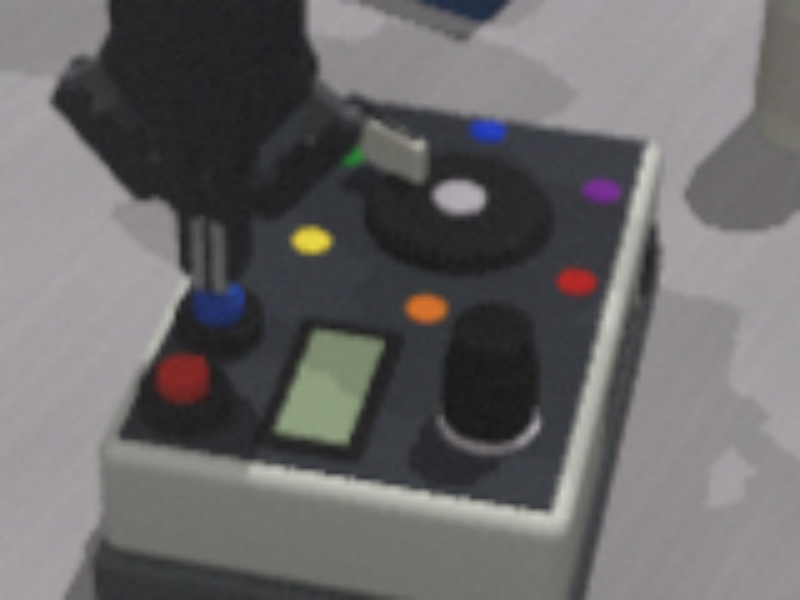

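The key met a firm stop at z ≈ 111.0, exactly 5 mm of travel, with about 15 N on it. The red key at (183,378) is unchanged. I'll release it and check everything.

```bash
python3 - <<'E'
from h import *
from station import arm,vision
z=m2w(Q,(-66,-56,0))[0]
arm.line_to([z[0],z[1],118],30);arm.line_to([z[0],z[1],230],150)
arm.movep([420,-330,260],quat(60));arm.dwell(.3)
s=arm.get_state();print(s["time_s"],s["ft_force"].round(2))
a=vision.camera("scene")[180:300,250:410,::-1];b=vision.camera("top")[:,:,::-1]
cv2.imwrite("pics/top7.png",b)
cv2.imwrite("pics/f7.png",np.hstack([cv2.resize(a,(400,300)),cv2.resize(b[150:280,245:405],(400,300))]))
cp=vision.camera_params("top");im=np.ascontiguousarray(b[:,:,::-1]);cam=(cp["intrinsics"],cp["R"],cp["t"])
g={n:proj(*cam,m2w(Q,P[n]))[0] for n in P if n!="axis"}
print({k:np.round(v,1) for k,v in refine(im,g).items()})
E
```

```text
20.2583 [-0.32  0.17  0.27]
{'green': array([292.3, 240.1]), 'yellow': array([319.6, 232.1]), 'orange': array([326.3, 204.4]), 'red': array([305.7, 185.1]), 'violet': array([278.4, 193.1]), 'blue': array([271.9, 220.6]), 'zero': array([350.5, 232.1]), 'power': array([370.9, 226.1])}
```

View pics/f7.png

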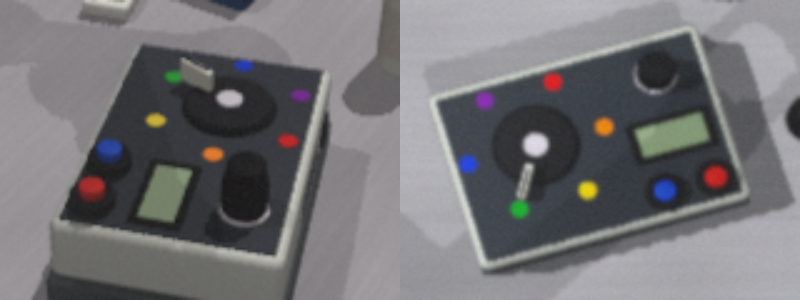

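View pics/top7.png

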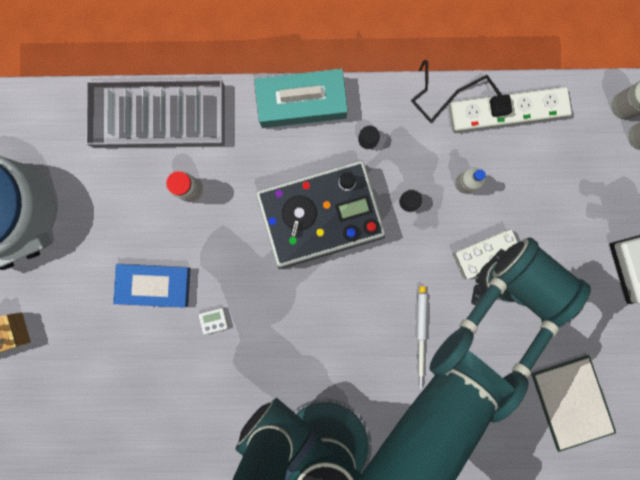

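The tab points at the green mark (292,240) and the blue key (350,232) is back up. The cap, the red key and everything else on the bench are where they were. The arm is clear, so I'm handing in.

```bash
python3 -c "
from station import order
print(order.hand_in())"
```

```text
the job is handed in; nothing more can be done
None
```

The job is done and handed in at about 20 s of the 54 s allowed; no verdict is reported.

- **Dial:** with the fingers shut, I pushed the tab clockwise from yellow to green with about 3–4 N. It clicked in ahead of the fingers. The wrist and top pictures afterwards both show it at the green mark.
- **Zero key:** I pressed it straight down to a firm stop at 5 mm of travel, with a peak of about 15 N on it, then let it go. In the last pictures it is back up at its starting pixel.
- **Everything else:** the red power key's pixel position is unchanged to 0.1 px. The light cap and the rest of the bench look unmoved, and the arm ended clear of everything with no contact force.
- **Checks that disagreed:** the top and wrist fits of the meter's position differed by about 1.5 mm, within calibration, so I used their average. The wrist view of the power key was hidden by the fingers and its 14 px misfit was discounted.

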